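Find and release the latched fan key of the drying rack

ROBOT

A 7-joint arm with a two-finger parallel gripper is mounted at the origin on the work surface. World frame = base frame: x ahead of the robot, y to its left, z up, the work surface at z = 0. Lengths are in m, angles in rad, forces in N, time in s.
With the tool pointing down it reaches from about 0.4 to 0.85 m from the base axis. Payload 4.5 kg.
Tool frame: the origin (TCP) lies between the finger pads; the fingertips stand 11 mm ahead of it and the grasp point (between the pads) lies 8 mm behind it (r.nose_length is the distance from the TCP to the fingertips, in m); z points along the fingers, y is the line along which they close (so a half turn about z gives the same grasp; the last joint's range is limited). The gripper opens to 88 mm and grips with 3 to 60 N. Pads are 18 mm wide; open, the fingers measure 123 mm over their backs; the gripper's body (75 mm by 187 mm) begins 45 mm behind the grasp point.
Start: joints at [1.353, 0.689, -0.195, 1.565, 0.157, 0.902, -0.215], TCP at [0.156, -0.605, 0.25] pointing down, gripper open.
Joint ranges: [-3.01, 3.01], [-0.46, 2.08], [-1.47, 1.51], [0.13, 2.56], [-1, 4.14], [0.04, 2.09], [-2.66, 2.66]. Speed limits (rad/s): [2.57, 2.57, 3.14, 3.14, 3.14, 3.14, 3.14].

INTERFACE

Orientations are given as a unit quaternion [x, y, z, w].
In Python, from plant import get_state, snapshot, camera_model, r gives the robot as it stands.
- The arm moves only by the shell command python3 -m inch 'ROWS' [FORCE]. ROWS is text: rows parted by semicolons, each of 7 numbers parted by spaces: the opening, from -1 (shut) to 1 (fully open), then the shift along the tool's x, y, z in m, then the turn, a rotation vector about the tool's x, y, z in rad. A call has 1 to 20 rows; each row shifts and turns the commanded pose from where the row before left it, along the tool's axes as they then stand; what a row does not reach is not made up. A row lasts 1/12 s, in which the tool goes at most 41.7 mm and 7.16 degrees, less where a joint would pass 70% of its speed; a pose out of reach is approached as far as the arm can. A call is refused whole if a number of a shift passes 0.0417 or a number of a turn 0.125, either way. A call with a gripper value outside its range is refused whole. The fingers move at their own pace and stop on an object; FORCE is the grip in N (left out, the last holds). Time passes only in rows, so rows that do not move let the fingers close. It gives the time, the measured TCP pose, the force, the opening and the grip force at its end, in the units of the state.
- get_state(): the state, without advancing time (a new reading comes with each control period).
- snapshot(name): name is "side" or "top"; returns (picture, depth): 480x640x3 uint8, red, green, blue; 480x640 float32, m along the optical axis (not along the pixel's ray), 0 where there is no reading.
- camera_model(name): a dict with "intrinsics" (3x3 intrinsics, pixels), "dist" ([k1, k2, p1, p2, k3] as OpenCV has them; the pictures are not rectified), "view" (4x4, takes a point from world to camera coordinates). Camera axes: x right, y down, z forward; pixel columns grow to the right and rows downward; lengths in m; the calibration is good to about 2 mm. A picture is of the moment at which its call begins. camera_model takes no time and is no camera call.
- r.finish_job(): hands the job in; it is judged then, once.
The state is a dict: "clock": time; "q": joint angles; "qd": joint speeds; "joint_torque": joint torques, N m; "tool_pos": TCP position; "eef_rot": TCP orientation; "contact_force": force on the tool from outside, world axes, zero at the start; "moment": the same for the moment, N m; "opening": opening from 0.0 (shut) to 1.0 (fully open); "finger_force": force on a finger pad.
Only numpy, scipy, OpenCV 4.12 (cv2) and the standard library are available. Lean on these libraries where they do the work, as an engineer would, in place of code of your own. Each camera call takes 0.05 s, during which the arm holds its last target. There are 200 camera calls.

TASK

The box with four identical keys switches the drying fans, and one key has been left latched down. With the fingertips, tap each key lightly in turn from the robot's left to its right, without pushing any of them far down or setting the latched one free yet; then press the latched key firmly all the way down and let it go, so that all four keys stand fully up. Leave the lacquered ware and the spoon where they are, and take the hand away from the keys.

Things in the scene. Friction and masses are not known exactly. Their poses are not given: they have to be found in the camera images.
- keybox: grey steel key box screwed to the bench, 110 mm (its x) by 250 mm (its y), 50 mm high; origin at the centre of its underside, z up. Its y axis runs along the row of keys, +y to the left as the robot sees it. Four keys 54 mm apart on the centre line, at y = +81, +27, -27 and -81 mm.
- bay_a: a key's place on the box: origin on the top plate (50 mm above the bench) under the middle of the key, axes as the box's, with a black rim 48 by 40 mm, 3 mm high around the key. It carries the key of the same letter; letters are not in row order: the order changes from start to start.
- bay_b: a key's place on the box: origin on the top plate (50 mm above the bench) under the middle of the key, axes as the box's, with a black rim 48 by 40 mm, 3 mm high around the key. It carries the key of the same letter; letters are not in row order: the order changes from start to start.
- bay_c: a key's place on the box: origin on the top plate (50 mm above the bench) under the middle of the key, axes as the box's, with a black rim 48 by 40 mm, 3 mm high around the key. It carries the key of the same letter; letters are not in row order: the order changes from start to start.
- bay_d: a key's place on the box: origin on the top plate (50 mm above the bench) under the middle of the key, axes as the box's, with a black rim 48 by 40 mm, 3 mm high around the key. It carries the key of the same letter; letters are not in row order: the order changes from start to start.
- key_a_top (a point): one of the four identical ivory plastic keys: cap 40 mm along the box's x, 32 mm along the box's y. This point is the middle of its top face. With the key fully up the top stands 18 mm above the box's top plate and 68 mm above the bench; latched, it rests 5 to 6 mm lower.
- key_a (a joint): how far this key is pushed down, m: 0 fully up, 0.012 bottomed. A free key springs back: 1.2 N to start it, 0.45 N more per mm. A latched key rests at 0.005 to 0.006; it gives about 2 mm with up to 5 N, then meets the catch: pushed on with 11 to 13 N to the bottom (at least 0.0115) the catch lets go, and when the finger is taken away it springs fully up.
- key_b_top (a point): one of the four identical ivory plastic keys: cap 40 mm along the box's x, 32 mm along the box's y. This point is the middle of its top face. With the key fully up the top stands 18 mm above the box's top plate and 68 mm above the bench; latched, it rests 5 to 6 mm lower.
- key_b (a joint): how far this key is pushed down, m: 0 fully up, 0.012 bottomed. A free key springs back: 1.2 N to start it, 0.45 N more per mm. A latched key rests at 0.005 to 0.006; it gives about 2 mm with up to 5 N, then meets the catch: pushed on with 11 to 13 N to the bottom (at least 0.0115) the catch lets go, and when the finger is taken away it springs fully up.
- key_c_top (a point): one of the four identical ivory plastic keys: cap 40 mm along the box's x, 32 mm along the box's y. This point is the middle of its top face. With the key fully up the top stands 18 mm above the box's top plate and 68 mm above the bench; latched, it rests 5 to 6 mm lower.
- key_c (a joint): how far this key is pushed down, m: 0 fully up, 0.012 bottomed. A free key springs back: 1.2 N to start it, 0.45 N more per mm. A latched key rests at 0.005 to 0.006; it gives about 2 mm with up to 5 N, then meets the catch: pushed on with 11 to 13 N to the bottom (at least 0.0115) the catch lets go, and when the finger is taken away it springs fully up.
- key_d_top (a point): one of the four identical ivory plastic keys: cap 40 mm along the box's x, 32 mm along the box's y. This point is the middle of its top face. With the key fully up the top stands 18 mm above the box's top plate and 68 mm above the bench; latched, it rests 5 to 6 mm lower.
- key_d (a joint): how far this key is pushed down, m: 0 fully up, 0.012 bottomed. A free key springs back: 1.2 N to start it, 0.45 N more per mm. A latched key rests at 0.005 to 0.006; it gives about 2 mm with up to 5 N, then meets the catch: pushed on with 11 to 13 N to the bottom (at least 0.0115) the catch lets go, and when the finger is taken away it springs fully up.
- bowl: bystander: loose golden wooden bowl, 116 mm across, 55 mm high, origin under its centre
- goblet: bystander: loose red wooden goblet, 48 mm across, 75 mm high, origin under its centre
- jar: bystander: loose red wooden jar with lid, 73 mm across, 88 mm high, origin under its centre
- spoon: bystander: loose red wooden spoon, 190 mm long, lying on the bench on the robot's side of the box; its x axis runs along it

How it is judged:
By the outcome, as a careful person would: the job done as asked, in the order asked, and still so for the second after the job is handed in, with the robot touching nothing.
It also fails if it takes over 54 s, if anything falls off the work surface, if the arm or the gripper's body presses on something with over 40 N, if the wrist force passes 120 N, or if a joint passes its speed limit or range.

## Working session

There is one attempt and no reset: what is moved stays moved. The work goes in short steps, Python scripts to look and compute and a shell command to move; the robot and the scene stay as the last step left them, time stands still between calls to the robot, and variables do not carry over. Pictures are saved under pics/ and viewed, at most 10 in all, crops included, and the job is handed in when it is done.

```bash
mkdir -p pics
python3 - <<'E'
from plant import *
import cv2,numpy as np
s=get_state();print({k:np.round(v,3).tolist() for k,v in s.items()},r.nose_length)
for n in("top","side"):
    p,d=snapshot(n);cv2.imwrite(f"pics/{n}0.png",p[:,:,::-1]);np.save(f"pics/{n}0.npy",d)
    m=camera_model(n);print(n,m["intrinsics"],m["dist"],np.round(m["view"],4))
E
```

```text
{'clock': 0.0, 'q': [1.353, 0.69, -0.194, 1.566, 0.157, 0.902, -0.215], 'qd': [-0.002, -0.0, 0.001, 0.0, 0.0, 0.0, -0.001], 'joint_torque': [-0.0, -52.755, -1.267, -15.343, -0.053, 0.007, 0.0], 'tool_pos': [0.155, -0.605, 0.249], 'eef_rot': [0.992, 0.126, -0.0, -0.001], 'contact_force': [0.143, -0.014, 0.552], 'moment': [-0.001, 0.0, -0.017], 'finger_force': 0.0, 'opening': 1.0} 0.011
top [[475.75876499   0.         317.85659122]
 [  0.         475.75876499 236.50411371]
 [  0.           0.           1.        ]] [-0.12245992  0.          0.          0.          0.        ] [[-0.0858 -0.9963  0.0021  0.0795]
 [-0.9762  0.0836 -0.2     0.5871]
 [ 0.1991 -0.0192 -0.9798  0.9519]
 [ 0.      0.      0.      1.    ]]
side [[458.64186355   0.         314.75261995]
 [  0.         458.64186355 241.60548666]
 [  0.           0.           1.        ]] [0.0032704 0.        0.        0.        0.       ] [[ 0.938  -0.3465  0.0131 -0.5085]
 [-0.2583 -0.7236 -0.6401  0.2158]
 [ 0.2313  0.597  -0.7682  0.6851]
 [ 0.      0.      0.      1.    ]]
```

View pics/top0.png

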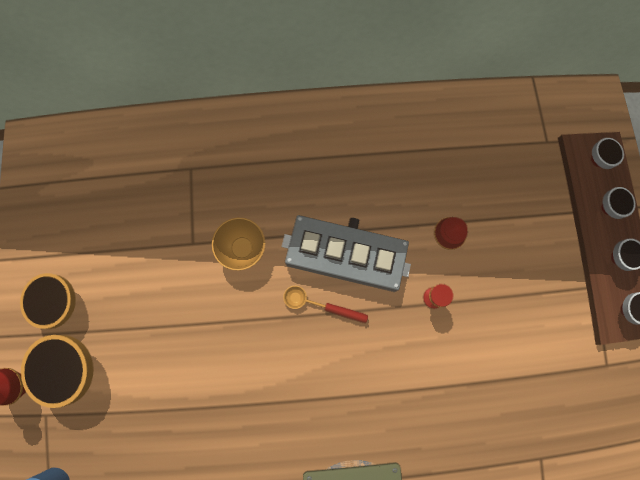

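View pics/side0.png

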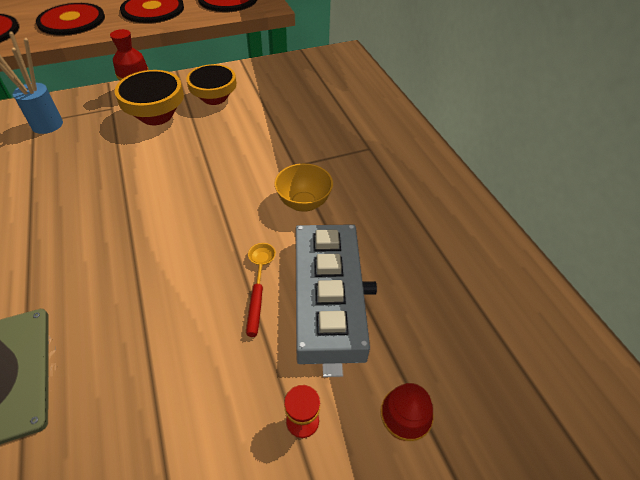

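The top picture shows keys at about (311,243), (336,249), (360,254) and (385,260). In the side picture they are at (327,240), (328,264), (330,291) and (332,322). The bowl is to the left of the box, the spoon in front, and the goblet and jar to the right.

```bash
cat > h.py <<'E'
from plant import *
import cv2,numpy as np
def world(n,uv,depth):
    m=camera_model(n);uv=np.asarray(uv,float).reshape(-1,1,2)
    x=cv2.undistortPoints(uv,m["intrinsics"],np.array(m["dist"])).reshape(-1,2)
    V=np.array(m["view"]);c=np.c_[x,np.ones(len(x))]*np.asarray(depth).reshape(-1,1)
    return (c-V[:3,3])@V[:3,:3]
def keys(n,p,d,box):
    u0,v0,u1,v1=box
    hsv=cv2.cvtColor(p,cv2.COLOR_RGB2HSV)
    m=((hsv[...,2]>130)&(hsv[...,1]<90)).astype(np.uint8)
    k=np.zeros_like(m);k[v0:v1,u0:u1]=m[v0:v1,u0:u1]
    N,L,S,C=cv2.connectedComponentsWithStats(k)
    out=[]
    for i in range(1,N):
        if S[i,4]<80: continue
        v,u=np.nonzero(L==i);z=d[v,u];w=world(n,np.c_[u,v],z);
        zt=np.median(w[:,2]);t=w[abs(w[:,2]-zt)<.006]
        out.append((S[i,4],C[i].round(1),((t.max(0)+t.min(0))/2).round(4),np.median(t,0).round(4)))
    return sorted(out,key=lambda o:-o[3][1])
E
python3 - <<'E'
from h import *
for n,b in(("top",(295,228,400,275)),("side",(310,228,352,336))):
    p=cv2.imread(f"pics/{n}0.png")[:,:,::-1].copy();d=np.load(f"pics/{n}0.npy")
    for o in keys(n,p,d,b):print(n,*o)
a=cv2.imread("pics/top0.png")[200:310,270:430];b=cv2.imread("pics/side0.png")[215:375,285:385]
cv2.imwrite("pics/c1.png",np.hstack([cv2.resize(a,(480,330),interpolation=2),cv2.resize(b[:132],(250,330),interpolation=2)]))
E
```

```text
top 231 [309.9 242.1] [0.5799 0.0486 0.067 ] [0.5789 0.0464 0.067 ]
top 990 [334.5 264.1] [ 0.538  -0.0121  0.0485] [0.531  0.002  0.0489]
top 246 [334.8 247.8] [ 0.5625 -0.0037  0.067 ] [ 0.5628 -0.0043  0.067 ]
top 265 [359.8 253. ] [ 0.5476 -0.0551  0.0667] [ 0.5473 -0.0556  0.0667]
top 261 [384.5 259.3] [ 0.5302 -0.1069  0.061 ] [ 0.5304 -0.1067  0.0617]
top 132 [396.3 265. ] [ 0.5208 -0.1301  0.0487] [ 0.5159 -0.1331  0.0489]
side 318 [324.1 235.8] [0.5787 0.0453 0.0671] [0.5775 0.0439 0.0677]
side 385 [325.7 260.3] [ 0.5625 -0.0061  0.0679] [ 0.5618 -0.0067  0.0677]
side 507 [327.4 286.8] [ 0.5463 -0.0573  0.0678] [ 0.5459 -0.058   0.0678]
side 735 [327.  317.3] [ 0.5292 -0.1079  0.0625] [ 0.5288 -0.1089  0.0628]
```

View pics/c1.png

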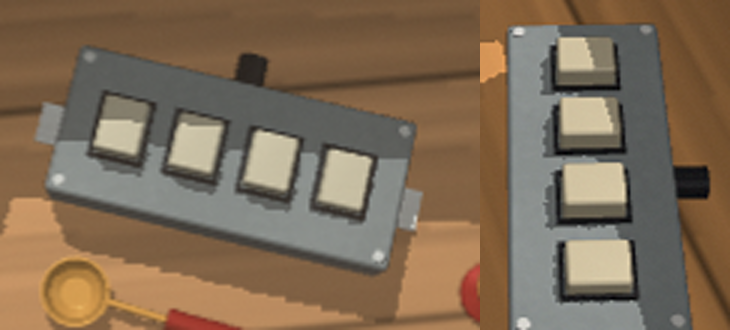

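The rightmost key (top about 0.062 m, the others 0.068) is the latched one. The row axis is (0.303, 0.953), 54 mm apart. I'll move above key 1, fingers shut, with the finger line turned along the box's x.

```bash
python3 -m inch '-1 .0287 -.0262 0 0 0 0;-1 .0287 -.0262 0 0 0 0;-1 .0287 -.0262 0 0 0 0;-1 .0287 -.0262 0 0 0 0;-1 .0287 -.0262 0 0 0 0;-1 .0287 -.0262 0 0 0 0;-1 .0287 -.0262 0 0 0 0;-1 .0287 -.0262 0 0 0 0;-1 .0287 -.0262 0 0 0 0;-1 .0287 -.0262 0 0 0 0;-1 .0287 -.0262 0 0 0 0;-1 .0287 -.0262 0 0 0 0;-1 .0287 -.0262 0 0 0 0;-1 .0287 -.0262 0 0 0 0;-1 .0287 -.0262 0 0 0 0;-1 .0287 -.0262 0 0 0 0;-1 .0287 -.0262 0 0 0 0;-1 .0287 -.0262 0 0 0 0;-1 .0287 -.0262 0 0 0 0;-1 .0287 -.0262 0 0 0 0' 20
python3 -m inch '-1 0 0 0 0 0 -.1122;-1 0 0 0 0 0 -.1122;-1 0 0 0 0 0 -.1122;-1 0 0 0 0 0 -.1122;-1 0 0 0 0 0 -.1122;-1 0 0 0 0 0 -.1122;-1 0 0 0 0 0 -.1122;-1 0 0 0 0 0 -.1122;-1 0 0 0 0 0 -.1122;-1 0 0 0 0 0 0;-1 0 0 0 0 0 0;-1 0 0 0 0 0 0'
cat > st.py <<'E'
from h import *
from scipy.spatial.transform import Rotation as R
import sys
K=np.array([[.5797,.0464],[.5634,-.005],[.547,-.0565],[.530,-.108]])
s=get_state();T=R.from_quat(s["eef_rot"]).as_matrix();p=np.array(s["tool_pos"])
print("t",s["clock"],"p",p.round(4),"tip z",round(p[2]-.011,4),"x",T[:,0].round(3),"z",T[:,2].round(3),"F",np.round(s["contact_force"],2),"op",round(s["opening"],3))
k=int(sys.argv[1]);print("tool shift to 30mm above",(T.T@(np.r_[K[k-1],.068+.03+.011]-p)).round(4))
E
python3 st.py 1
```

```text
clock: 1.77
tool_pos: [0.5815, 0.047, 0.2494]
eef_rot: [0.992, 0.126, -0.0, 0.0]
contact_force: [1.6, -0.3, -0.8]
opening: 0.006
finger_force: 0.0
clock: 2.77
tool_pos: [0.5809, 0.0451, 0.2495]
eef_rot: [0.808, 0.589, -0.0, -0.0]
contact_force: [0.2, -0.8, 0.1]
opening: 0.007
finger_force: 0.0
t 2.7667 p [0.5809 0.0451 0.2495] tip z 0.2385 x [ 0.307  0.952 -0.   ] z [-0. -0. -1.] F [ 0.22 -0.76  0.14] op 0.007
tool shift to 30mm above [ 0.0009 -0.0015  0.1405]
```

```bash
python3 -m inch '-1 .001 -.001 .035 0 0 0;-1 0 0 .035 0 0 0;-1 0 0 .035 0 0 0;-1 0 0 .035 0 0 0;-1 0 0 .01 0 0 0;-1 0 0 .005 0 0 0;-1 0 0 0 0 0 0;-1 0 0 0 0 0 0'
python3 st.py 1
python3 - <<'E'
from h import *
a=[snapshot(n)[0] for n in("top","side")]
p=np.hstack([cv2.resize(a[0][190:310,270:430],(400,300)),cv2.resize(a[1][180:330,270:470],(400,300))])
cv2.imwrite("pics/c2.png",p[:,:,::-1])
E
```

```text
clock: 3.43
tool_pos: [0.5817, 0.0468, 0.0962]
eef_rot: [0.808, 0.59, 0.001, 0.001]
contact_force: [-0.3, 0.4, -0.8]
opening: 0.004
finger_force: 0.0
t 3.4333 p [0.5817 0.0468 0.0962] tip z 0.0852 x [0.305 0.952 0.001] z [ 0.003  0.    -1.   ] F [-0.27  0.36 -0.77] op 0.004
tool shift to 30mm above [-0.0009 -0.0017 -0.0128]
```

View pics/c2.png

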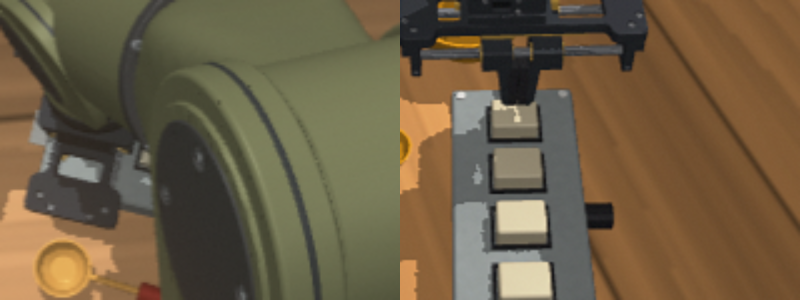

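The side view shows the fingertips (about 517,100 in the crop) centred over the first key (515,120). I'll come down to just above it, then feel for contact.

```bash
python3 -m inch '-1 0 -.001 .007 0 0 0;-1 0 0 .007 0 0 0;-1 0 0 0 0 0 0;-1 0 0 0 0 0 0'; python3 -m inch '-1 0 0 .002 0 0 0;-1 0 0 0 0 0 0;-1 0 0 0 0 0 0'; python3 -m inch '-1 0 0 .0015 0 0 0;-1 0 0 0 0 0 0;-1 0 0 0 0 0 0'; python3 st.py 1
```

```text
clock: 3.87
tool_pos: [0.5791, 0.0466, 0.0803]
eef_rot: [0.808, 0.59, -0.0, -0.0]
contact_force: [-0.6, -0.2, 0.4]
opening: 0.008
finger_force: 0.0
clock: 4.12
tool_pos: [0.5796, 0.0467, 0.0788]
eef_rot: [0.808, 0.59, 0.0, 0.0]
contact_force: [0.1, 0.2, 1.1]
opening: 0.006
finger_force: 0.7
clock: 4.37
tool_pos: [0.5796, 0.0468, 0.0773]
eef_rot: [0.808, 0.59, 0.0, 0.0]
contact_force: [0.3, -0.3, 2.4]
opening: 0.005
finger_force: 1.0
t 4.3667 p [0.5796 0.0468 0.0773] tip z 0.0663 x [0.304 0.953 0.   ] z [ 0. -0. -1.] F [ 0.25 -0.27  2.37] op 0.005
tool shift to 30mm above [-0.0003  0.0002 -0.0317]
```

```bash
python3 -m inch '-1 0 0 .0007 0 0 0;-1 0 0 0 0 0 0;-1 0 0 0 0 0 0'; python3 -m inch '-1 0 0 -.005 0 0 0;-1 0 0 -.015 0 0 0;-1 -.018 0 0 0 0 0;-1 -.018 0 0 0 0 0;-1 -.018 0 0 0 0 0;-1 0 0 0 0 0 0;-1 0 0 0 0 0 0'; python3 st.py 2
```

```text
clock: 4.62
tool_pos: [0.5796, 0.0468, 0.0766]
eef_rot: [0.808, 0.59, 0.0, 0.0]
contact_force: [-0.4, 0.1, 1.8]
opening: 0.005
finger_force: 1.2
clock: 5.2
tool_pos: [0.5628, -0.0056, 0.0966]
eef_rot: [0.808, 0.589, -0.0, 0.0]
contact_force: [0.8, 0.4, 0.4]
opening: 0.003
finger_force: 0.0
t 5.2 p [ 0.5628 -0.0056  0.0966] tip z 0.0856 x [ 0.306  0.952 -0.   ] z [-0. -0. -1.] F [0.81 0.42 0.41] op 0.003
tool shift to 30mm above [ 0.0008  0.0004 -0.0124]
```

```bash
python3 -m inch '-1 0 0 .008 0 0 0;-1 0 0 .008 0 0 0;-1 0 0 .002 0 0 0;-1 0 0 0 0 0 0;-1 0 0 .001 0 0 0;-1 0 0 .001 0 0 0;-1 0 0 0 0 0 0;-1 0 0 0 0 0 0'; python3 -m inch '-1 0 0 -.005 0 0 0;-1 0 0 -.015 0 0 0;-1 -.018 0 0 0 0 0;-1 -.018 0 0 0 0 0;-1 -.018 0 0 0 0 0;-1 0 0 0 0 0 0;-1 0 0 0 0 0 0'; python3 st.py 3
```

```text
clock: 5.87
tool_pos: [0.5632, -0.0042, 0.0767]
eef_rot: [0.807, 0.59, 0.0, -0.0]
contact_force: [-0.2, 1.7, 3.6]
opening: 0.005
finger_force: 1.1
clock: 6.45
tool_pos: [0.5462, -0.0578, 0.0967]
eef_rot: [0.808, 0.589, -0.001, 0.0]
contact_force: [-0.4, 1.2, -0.7]
opening: 0.007
finger_force: 0.0
t 6.45 p [ 0.5462 -0.0578  0.0967] tip z 0.0857 x [ 0.307  0.952 -0.001] z [-0.    -0.001 -1.   ] F [-0.39  1.23 -0.68] op 0.007
tool shift to 30mm above [ 0.0014  0.0003 -0.0123]
```

```bash
python3 -m inch '-1 .001 0 .008 0 0 0;-1 0 0 .008 0 0 0;-1 0 0 .002 0 0 0;-1 0 0 0 0 0 0;-1 0 0 .001 0 0 0;-1 0 0 .001 0 0 0;-1 0 0 0 0 0 0;-1 0 0 0 0 0 0'; python3 -m inch '-1 0 0 -.005 0 0 0;-1 0 0 -.015 0 0 0;-1 -.018 0 0 0 0 0;-1 -.018 0 0 0 0 0;-1 -.018 0 0 0 0 0;-1 0 0 0 0 0 0;-1 0 0 0 0 0 0'; python3 st.py 4
```

```text
clock: 7.12
tool_pos: [0.5471, -0.0547, 0.0767]
eef_rot: [0.807, 0.59, 0.0, -0.0]
contact_force: [0.0, 1.9, 3.0]
opening: 0.002
finger_force: 1.1
clock: 7.7
tool_pos: [0.53, -0.1082, 0.0966]
eef_rot: [0.808, 0.589, -0.001, 0.0]
contact_force: [0.1, 1.1, 0.3]
opening: 0.006
finger_force: 0.0
t 7.7 p [ 0.53   -0.1082  0.0966] tip z 0.0856 x [ 0.307  0.952 -0.001] z [-0.001 -0.001 -1.   ] F [0.13 1.05 0.3 ] op 0.006
tool shift to 30mm above [ 0.0002 -0.     -0.0124]
```

Now the latched key (its top is at about 0.0625), feeling with half-millimetre steps.

```bash
python3 -m inch '-1 0 0 .01 0 0 0;-1 0 0 .01 0 0 0;-1 0 0 .002 0 0 0;-1 0 0 0 0 0 0;-1 0 0 0 0 0 0'; for i in 1; do python3 -m inch '-1 0 0 .0005 0 0 0;-1 0 0 0 0 0 0;-1 0 0 0 0 0 0'; python3 -m inch '-1 0 0 .0005 0 0 0;-1 0 0 0 0 0 0;-1 0 0 0 0 0 0'; done|grep -v -e rot -e op
```

```text
clock: 8.12
tool_pos: [0.5307, -0.1053, 0.0743]
eef_rot: [0.807, 0.59, 0.0, -0.0]
contact_force: [-0.6, 0.8, -0.2]
opening: 0.006
finger_force: 0.5
clock: 8.37
tool_pos: [0.5306, -0.1062, 0.0742]
contact_force: [0.5, 0.9, 1.0]
finger_force: 1.0
clock: 8.62
tool_pos: [0.5306, -0.1064, 0.0737]
contact_force: [-0.8, 2.4, 3.9]
finger_force: 1.8
```

```bash
python3 -m inch '-1 0 0 .0004 0 0 0;-1 0 0 0 0 0 0;-1 0 0 0 0 0 0'; python3 -m inch '-1 0 0 -.005 0 0 0;-1 0 0 -.017 0 0 0;-1 0 0 0 0 0 0;-1 0 0 0 0 0 0;-1 0 0 0 0 0 0'
python3 - <<'E'
from h import *
p,d=snapshot("side")
for o in keys("side",p,d,(300,225,360,345)):print(*o)
cv2.imwrite("pics/s3.png",cv2.resize(p[200:380,250:450],(600,540))[:,:,::-1])
E
python3 st.py 4
```

```text
clock: 8.87
tool_pos: [0.5306, -0.1064, 0.0732]
eef_rot: [0.807, 0.59, 0.0, -0.0]
contact_force: [0.2, 3.1, 4.0]
opening: 0.009
finger_force: 1.9
clock: 9.28
tool_pos: [0.5301, -0.1074, 0.0948]
eef_rot: [0.808, 0.589, -0.001, 0.0]
contact_force: [0.3, 0.6, -0.3]
opening: 0.006
finger_force: 0.0
159 [302.1 239.6] [0.5442 0.0671 0.05  ] [0.5416 0.0654 0.0499]
760 [318.1 317. ] [ 0.5157 -0.0815  0.0504] [ 0.4996 -0.0788  0.0499]
t 9.3333 p [ 0.53   -0.1072  0.0946] tip z 0.0836 x [ 0.305  0.952 -0.001] z [-0.001 -0.001 -1.   ] F [0.09 0.83 0.12] op 0.002
tool shift to 30mm above [-0.0008  0.0003 -0.0144]
```

View pics/s3.png

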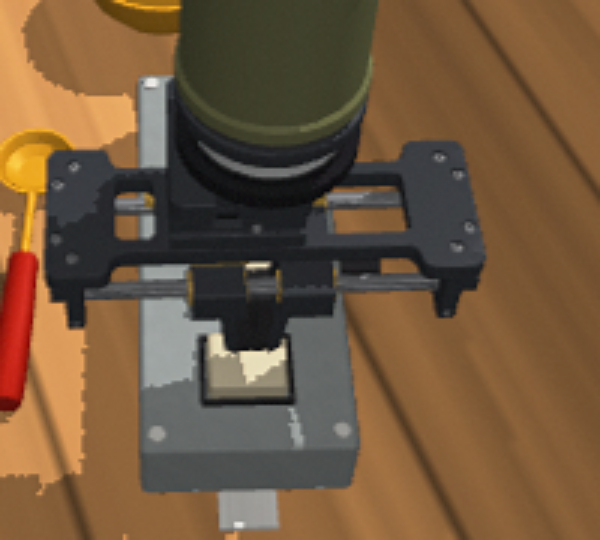

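The fingers are over the last key (245,370 in the crop), which still sits low. Now the firm press.

```bash
python3 -m inch '-1 0 0 .01 0 0 0;-1 0 0 .01 0 0 0;-1 0 0 .002 0 0 0;-1 0 0 .001 0 0 0;-1 0 0 .001 0 0 0;-1 0 0 .001 0 0 0;-1 0 0 0 0 0 0;-1 0 0 0 0 0 0'; (python3 -m inch '-1 0 0 .001 0 0 0;-1 0 0 .001 0 0 0;-1 0 0 0 0 0 0';python3 -m inch '-1 0 0 .0008 0 0 0;-1 0 0 0 0 0 0;-1 0 0 0 0 0 0')|grep -v -e rot -e op
```

```text
clock: 10.0
tool_pos: [0.5302, -0.1067, 0.0705]
eef_rot: [0.807, 0.59, -0.0, 0.0]
contact_force: [-2.3, -0.4, 12.0]
opening: 0.005
finger_force: 5.9
clock: 10.25
tool_pos: [0.5302, -0.1067, 0.0685]
contact_force: [-1.9, 1.1, 12.0]
finger_force: 6.3
clock: 10.5
tool_pos: [0.5302, -0.1067, 0.0677]
contact_force: [-2.7, 0.6, 12.5]
finger_force: 6.2
```

```bash
(python3 -m inch '-1 0 0 .0007 0 0 0;-1 0 0 0 0 0 0;-1 0 0 0 0 0 0';python3 -m inch '-1 0 0 .0007 0 0 0;-1 0 0 0 0 0 0;-1 0 0 0 0 0 0')|grep -v -e rot -e op
```

```text
clock: 10.75
tool_pos: [0.5302, -0.1067, 0.0674]
contact_force: [-2.4, 0.2, 15.2]
finger_force: 7.8
clock: 11.0
tool_pos: [0.5302, -0.1066, 0.0673]
contact_force: [-4.4, -0.4, 21.8]
finger_force: 10.7
```

The force has jumped and the tip has stopped at 0.0563, so the key is bottomed. I'll lift straight up, go clear and look.

```bash
python3 -m inch '-1 0 0 -.005 0 0 0;-1 0 0 -.015 0 0 0;-1 0 0 -.03 0 0 0;-1 0 0 -.04 0 0 0;-1 0 0 -.04 0 0 0;-1 0 0 -.03 0 0 0;-1 -.03 0 0 0 0 0;-1 -.04 0 0 0 0 0;-1 -.04 0 0 0 0 0;-1 -.04 0 0 0 0 0;-1 -.04 0 0 0 0 0;-1 -.04 0 0 0 0 0;-1 -.04 0 0 0 0 0;-1 -.04 0 0 0 0 0;-1 -.04 0 0 0 0 0;-1 0 0 0 0 0 0;-1 0 0 0 0 0 0'
python3 - <<'E'
from h import *
for n,b in(("top",(295,228,400,275)),("side",(310,228,352,336))):
    p,d=snapshot(n)
    for o in keys(n,p,d,b):print(n,*o)
    cv2.imwrite(f"pics/{n}4.png",p[:,:,::-1])
cv2.imwrite("pics/f4.png",np.hstack([cv2.resize(cv2.imread(f"pics/{n}4.png"),(400,300)) for n in("top","side")]))
E
```

```text
clock: 12.42
tool_pos: [0.4215, -0.4426, 0.2243]
eef_rot: [0.809, 0.587, -0.001, -0.001]
contact_force: [0.6, 1.1, -0.4]
opening: 0.008
finger_force: 0.0
top 231 [309.9 242.1] [0.5797 0.0486 0.0667] [0.5793 0.0465 0.0668]
top 975 [333.8 263.9] [ 0.5384 -0.0089  0.0486] [0.5313 0.0033 0.0488]
top 244 [334.8 247.9] [ 0.5625 -0.0037  0.0668] [ 0.5631 -0.0043  0.0668]
top 265 [359.8 253. ] [ 0.5476 -0.055   0.0662] [ 0.547  -0.0557  0.0668]
top 267 [384.8 258.9] [ 0.5305 -0.1061  0.0666] [ 0.5304 -0.1064  0.0668]
top 125 [396.5 264.9] [ 0.5208 -0.1312  0.0487] [ 0.516  -0.1336  0.0485]
side 339 [324.6 235.8] [0.5792 0.0453 0.0674] [0.5785 0.0441 0.0676]
side 403 [326.  260.3] [ 0.5626 -0.0068  0.0676] [ 0.562  -0.0072  0.0678]
side 103 [318.8 280.1] [ 0.5406 -0.0243  0.0495] [ 0.5334 -0.0247  0.0498]
```

View pics/f4.png

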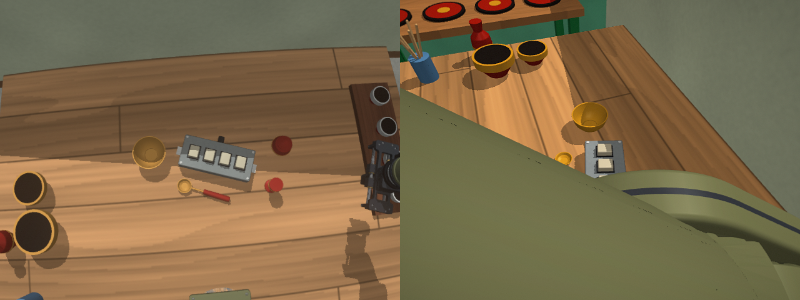

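All four key tops now read 0.0668 m in the top view. The bowl, jar, goblet and spoon are unmoved, and the hand is well clear on the right.

```bash
python3 -c "
from plant import r
print(r.finish_job())"
```

```text
the job is handed in; nothing more can be done
None
```

I tapped all four keys lightly from left to right and pressed the latched rightmost one to the bottom to free it; all four now stand fully up, the ware and spoon are where they were, the hand is clear, and the job is handed in.

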